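# Fetch the wedged battery for testing and refill the crate

## Robot

A 6-joint arm with a two-finger parallel gripper is mounted at the origin on the work surface. World frame = base frame: x ahead of the robot, y to its left, z up, the work surface at z = 0. Lengths are in mm, angles in rad, forces in N, time in s.
With the tool pointing down it reaches from about 275 to 750 mm from the base axis. Payload 10.2 kg.
Tool frame: the origin (TCP) lies midway between the tips of the shut fingers; the grasp point (between the pads) lies 19 mm behind it; z points along the fingers, y is the line along which they close (so a half turn about z gives the same grasp; the last joint's range is limited). The gripper opens to 85 mm and grips with 20 to 120 N. Pads are 22 mm wide; open, the fingers measure 114 mm over their backs; the gripper's body (76 mm by 85 mm) begins 54 mm behind the grasp point. The pads swing forward as they close: fully open they stand 13 mm farther back than shut.
Start: joints at [0.978, 0.313, 1.498, -0, 1.331, -0.223], TCP at [189.763, 489.511, 231.294] pointing down, gripper open.
Joint ranges: [-2.94, 2.94], [-0.97, 2.17], [0.19, 2.56], [-1.23, 4.37], [0.02, 3.11], [-2.88, 2.88]. Speed limits (rad/s): [2.39, 2.39, 3.01, 3.14, 3.14, 3.14].

## Interface

Orientations are given as a unit quaternion [w, x, y, z].
In Python, from rig import ctrl gives the robot as it stands.
- The arm moves only by the tool send_rows, never from a script. Its argument "targets" is a list of rows, each a list of 7 numbers: the closure, from -1 (fully open) to 1 (shut), so that 0 is half open, then the shift along the tool's x, y, z in m, then the turn, a rotation vector about the tool's x, y, z in rad. In form: [[claw, dx, dy, dz, ax, ay, az], ...]. A call has exactly 10 rows; each row shifts and turns the commanded pose from where the row before left it, along the tool's axes as they then stand; what a row does not reach is not made up. A row lasts 1/8 s, in which the tool goes at most 62.5 mm and 10.7 degrees, less where a joint would pass 70% of its speed; a pose out of reach is approached as far as the arm can. A call with a gripper value outside its range is refused whole. The fingers move at their own pace and stop on an object; "squeeze" is the grip in N (left out, the last holds). Time passes only in rows, so rows that do not move let the fingers close, or fill a call up. It gives the time, the measured TCP pose, the force, the opening and the grip force at its end, in the units of the state.
- ctrl.sense(): the state, without advancing time (a new reading comes with each control period).
- ctrl.capture(name): name is "side" or "top" or "wrist"; returns a dict with "img" (384x512x3 uint8, red, green, blue), "camera_matrix" (3x3 intrinsics, pixels), "k1" (the pictures are not rectified: a ray, as slopes to the right and down, at radius r is drawn at 1 + k1 r^2 times it, then the intrinsics apply), "R" (3x3) and "t" (3): a world point X has camera coordinates R X + t. Camera axes: x right, y down, z forward; pixel columns grow to the right and rows downward; lengths in mm; the calibration is good to about 2 mm. A picture is of the moment at which its call begins. There is no depth.
- ctrl.finish_job(): hands the job in; it is judged then, once.
Trained networks look in a picture, given as the dict that the camera call returned (one of the last four; its "shot" number tells which), for a name from the list of things; names that differ only in an ending like _2 or _b are one class to them, and where a whole thing is asked for, a point or a joint stands for the part that bears it (a point fixed in the world has none). Each returns a list of dicts, best first, with "score" (0 to 1); they miss things now and then, are a little off and sometimes report something else, mostly with a low value. They report only what shows in the picture. A call takes as long as a camera call. They do not tell look-alikes from the thing itself.
- ctrl.boxes_of(query, picture): "extent" ([left, top, width, height] in pixels, round what is visible of it).
- ctrl.landmark_of(query, picture): "point" ([column, row] in pixels: a listed point, or the origin of a listed thing).
The state is a dict: "time_s": time; "joints": joint angles; "dq": joint speeds; "tau": joint torques, N m; "eef_pos": TCP position; "ee_rot": TCP orientation; "force": force on the tool from outside, world axes, zero at the start; "wrist_torque": the same for the moment, N m; "grip_width": opening from 0.0 (shut) to 1.0 (fully open); "grip_force": force on a finger pad.
Only numpy, scipy, OpenCV 4.12 (cv2) and the standard library are available. Lean on these libraries where they do the work, as an engineer would, in place of code of your own. Each camera call takes 0.05 s, during which the arm holds its last target. There are 200 camera calls.

## Task

The small dark battery in the grey crate is wedged between the blue and the yellow power module and has to go on the tester. Lift both modules out by their black ribs and stand each on the pad of its own colour, then seat the battery flat in the green tester's pocket, and then put each module back upright in the very place in the crate that it came from, lined up with the crate. Set things down, do not drop or tip them, and leave the jar, the tape roll and the screwdriver where they are.

Things in the scene. Friction and masses are not known exactly. Their poses are not given: they have to be found in the camera images.
- crate: grey open crate fixed to the bench, outside 119 (its x) x 156 (its y) x 35 mm high, walls and floor 5 mm thick. It holds a row of three along its y: a module, the battery in the middle, the other module, centres 44.5 mm apart, faces practically touching, long sides along the crate's x, 6 mm of room to the crate's walls at each end and 6 mm on each side. Which module is at +y varies. Origin: centre of its underside
- blue_module: upright plug-in power module, a blue box 97 long (its x) x 45 wide (its y) x 70 mm high, 0.4 kg or so, with a black pull rib on the middle of its top: 50 long (x) x 14 wide (y), from 70 to 102 mm above the underside. Origin: centre of its underside, z up. It starts in one of the two end places of the crate, on the crate's floor, touching the battery; the same either way round
- yellow_module: upright plug-in power module, a yellow box 97 long (its x) x 45 wide (its y) x 70 mm high, 0.4 kg or so, with a black pull rib on the middle of its top: 50 long (x) x 14 wide (y), from 70 to 102 mm above the underside. Origin: centre of its underside, z up. It starts in one of the two end places of the crate, on the crate's floor, touching the battery; the same either way round
- battery: dark grey block battery with a white label and a red and a black terminal, 97 long (its x) x 43 wide (its y) x 52 mm high (terminals at the +x end to 58), 0.5 kg or so, no handle: grip it by its two long sides once the modules are out. Origin: centre of its underside, z up
- blue_pad: fixed flat mat on the bench, blue border with a dark middle, 135 (its x) x 85 (its y) x 3 mm high: the parking place of the blue module. Origin: centre of its underside
- yellow_pad: fixed flat mat on the bench, yellow border with a dark middle, 135 (its x) x 85 (its y) x 3 mm high: the parking place of the yellow module. Origin: centre of its underside
- tester: fixed green battery tester: an open pocket 109 (its x) x 55 mm (its y) inside, floor 6 mm above the underside, lips 6 mm thick up to 16 mm high, so the battery goes in with 6 mm to spare all round, long side along x, either way round. A grey console 26 mm high adjoins at the +x end (61 to 97 mm from the origin). Origin: under the centre of the pocket
- jar: bystander: loose amber glass jar with a red cap, 60 mm across, 75 mm high; origin: centre of its underside
- tape: bystander: loose white tape roll lying flat, 70 mm across, 19 mm high; origin: centre of its underside
- screwdriver: bystander: loose screwdriver lying along its x on the bench
There are look-alikes about, which are no part of the job. Several things have the shape of the crate; the one meant has the colours described above.

How it is judged (in metres and radians):
On the way, in this order (a step that is already met when the one before it is completed fails the run):
1. the blue module stands on the blue pad and the yellow module on the yellow pad, both upright and released (horizontal distance between blue_module and blue_pad below 0.03 m and z of blue_module in the frame of blue_pad below 0.01 m and angle between each of blue_module, yellow_module's own z axis and vertical below 0.1 rad and contact force between the fingers and blue_module below 0.1 N and horizontal distance between yellow_module and yellow_pad below 0.03 m and z of yellow_module in the frame of yellow_pad below 0.01 m and contact force between the fingers and yellow_module below 0.1 N), for 0.2 s.
2. the battery is seated flat in the tester's pocket and released (x of battery in the frame of tester between -0.01 and 0.01 m and y of battery in the frame of tester between -0.01 and 0.01 m and z of battery in the frame of tester below 0.01 m and angle between battery's own z axis and vertical below 0.08 rad and angle between the x axis of battery and the x axis of tester, either way round below 0.25 rad and contact force between the fingers and battery below 0.1 N), for 0.2 s.
At the end, for the whole second after the job is handed in: The battery lies flat in the tester's pocket (within 10 mm of its centre each way, on its floor, lined up within 0.25 rad, either way round); both modules are back within 15 mm of where each started, upright within 0.1 rad and lined up with the crate within 0.25 rad; all released and at rest (all of step 2 and distance of each of blue_module, yellow_module from where it was at the start of the episode below 0.015 m and angle between each of blue_module, yellow_module's own z axis and vertical below 0.1 rad and angle between the x axis of each of blue_module, yellow_module and the x axis of crate, either way round below 0.25 rad and contact force between the fingers and blue_module below 0.1 N and contact force between the fingers and yellow_module below 0.1 N and linear speed of each of blue_module, yellow_module, battery below 0.02 m/s and angular speed of each of blue_module, yellow_module, battery below 0.2 rad/s); the robot touches nothing.
It fails at once if a module or the battery is tipped by more than about 35 degrees (angle between any of blue_module, yellow_module, battery's own z axis and vertical above 0.6 rad).
It fails at once if a module or the battery is dropped (faster than 0.6 m/s while not held) ((contact force between the fingers and blue_module below 0.1 N and linear speed of blue_module above 0.6 m/s) or (contact force between the fingers and yellow_module below 0.1 N and linear speed of yellow_module above 0.6 m/s) or (contact force between the fingers and battery below 0.1 N and linear speed of battery above 0.6 m/s)).
It fails at once if the jar, the tape roll or the screwdriver is shifted by more than 30 mm (distance of any of jar, tape, screwdriver from where it was at the start of the episode above 0.03 m).
It also fails if it takes over 136 s, if anything falls off the work surface, if the arm or the gripper's body presses on something with over 40 N, if the wrist force passes 120 N, or if a joint passes its speed limit or range.

## Working session

There is one attempt and no reset: what is moved stays moved. The work goes in short steps, Python scripts to look and compute and a tool call to move; the robot and the scene stay as the last step left them, time stands still between calls to the robot, and variables do not carry over. Pictures are saved under pics/ and viewed, at most 14 in all, crops included, and the job is handed in when it is done.

Besides the shell and the picture viewer there is one more tool, called after "Call:" as a command line: name --pt "numbers of a row" for each row, then --argument value for the rest. send_rows: Moves the arm, as the interface text tells. Its arguments: {"type":"object","properties":{"targets":{"type":"array"},"squeeze":{"type":"number"}},"required":["targets"]}

```bash
ls; mkdir -p pics; cat > h.py <<'E'
import numpy as np,cv2
from rig import ctrl
def cap(n,save=None):
    p=ctrl.capture(n)
    if save: cv2.imwrite('pics/'+save+'.png',p['img'][:,:,::-1])
    return p
def ray(p,uv):
    K=np.array(p['camera_matrix']);d=[(uv[0]-K[0,2])/K[0,0],(uv[1]-K[1,2])/K[1,1]]
    d=np.array(d);s=d.copy()
    for _ in range(20): s=d/(1+p['k1']*(s@s))
    R=np.array(p['R']);t=np.array(p['t'])
    return -R.T@t, R.T@np.array([s[0],s[1],1])
def at(p,uv,z):
    c,d=ray(p,uv); return c+d*(z-c[2])/d[2]
def proj(p,X):
    K=np.array(p['camera_matrix']);c=np.array(p['R'])@np.array(X,float)+np.array(p['t']);s=c[:2]/c[2]
    s=s*(1+p['k1']*(s@s)); return np.array([K[0,0]*s[0]+K[0,2],K[1,1]*s[1]+K[1,2]])
E
python3 - <<'E'
from h import *
for n in('top','side'):
    p=cap(n,n+'0')
    c,_=ray(p,(256,192));print(n,c.round())
    for q,z in(('crate',0),('blue_module',0),('yellow_module',0),('battery',0),('blue_pad',0),('yellow_pad',0),('tester',0),('jar',0),('tape',0),('screwdriver',0)):
        for a in ctrl.landmark_of(q,p)[:3]: print(q,round(a['score'],2),np.round(a['point']),at(p,a['point'],z).round()[:2])
print(ctrl.sense())
E
```

```text
pics
top [ 333.  -18. 1373.]
crate 0.87 [213. 199.] [551. 109.]
crate 0.78 [207. 258.] [360. 131.]
crate 0.21 [292. 206.] [ 521. -148.]
blue_module 0.65 [204. 200.] [548. 141.]
yellow_module 0.94 [224. 192.] [571.  74.]
battery 0.88 [213. 192.] [572. 110.]
blue_pad 0.68 [147. 209.] [521. 329.]
yellow_pad 0.82 [290. 210.] [ 510. -142.]
tester 0.9 [354. 209.] [ 506. -350.]
jar 0.62 [154. 150.] [720. 308.]
tape 0.6 [146. 214.] [504. 333.]
tape 0.54 [261. 150.] [712. -51.]
screwdriver 0.75 [346. 152.] [ 699. -338.]
side [ 355. -950.  765.]
crate 0.83 [247. 180.] [556.  98.]
crate 0.63 [185. 186.] [362.  99.]
blue_module 0.62 [241. 168.] [550. 168.]
yellow_module 0.63 [250. 186.] [560.  62.]
yellow_module 0.48 [243. 168.] [557. 168.]
battery 0.42 [247. 176.] [561. 122.]
blue_pad 0.6 [219. 144.] [498. 332.]
yellow_pad 0.63 [248. 232.] [ 513. -140.]
tester 0.56 [263. 289.] [ 512. -339.]
tape 0.52 [309. 203.] [717. -49.]
screwdriver 0.73 [338. 278.] [ 697. -341.]
{'time_s': 1.1, 'joints': array([ 9.77586392e-01,  3.12896904e-01,  1.49770833e+00, -1.37687253e-05,
        1.33099272e+00, -2.23418313e-01]), 'dq': array([ 0.00172112, -0.00070487, -0.00164549, -0.00053314, -0.00163152,
        0.00064979]), 'tau': array([-4.29094043e-04, -4.12183106e+01, -2.59895325e+01, -2.66825064e-04,
        6.29737897e-04, -2.56596263e-05]), 'eef_pos': array([189.77177822, 489.50538808, 231.29262047]), 'ee_rot': array([ 5.08494050e-06,  1.83842514e-01,  9.82955711e-01, -5.08847832e-06]), 'force': array([-0.36681668,  0.44947051, -0.871329  ]), 'wrist_torque': array([-0.00299757,  0.006589  ,  0.03369794]), 'grip_force': 0.0, 'grip_width': 1.001770098856487}
```

View pics/top0.png

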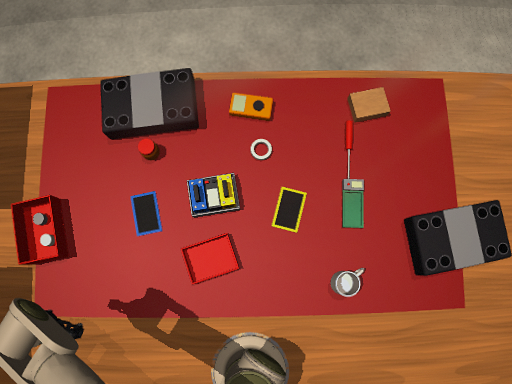

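View pics/side0.png

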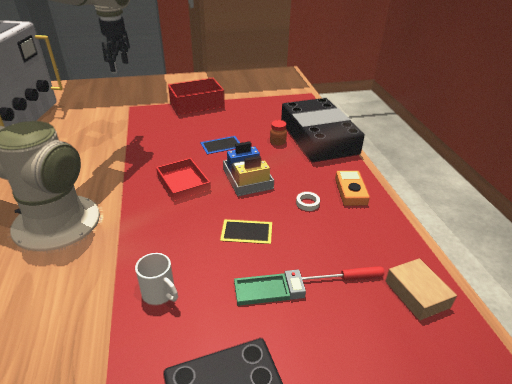

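The crate (213,195) has blue at +y (left) and yellow at -y. The pads are at (147,213) and (290,210), and the tester at (353,209) has its console at +x. I'll measure the coarse poses by colour.

```bash
cat >> h.py <<'E'
def rect(p,lo,hi,win,z,inv=False,open_=0):
    """min-area rect (world, at height z) of HSV-range pixels in window (u0,v0,u1,v1)"""
    h=cv2.cvtColor(p['img'],cv2.COLOR_RGB2HSV);m=cv2.inRange(h,np.array(lo),np.array(hi))
    w=np.zeros_like(m);w[win[1]:win[3],win[0]:win[2]]=255;m&=w
    n,l,s,_=cv2.connectedComponentsWithStats(m)
    i=1+np.argmax(s[1:,4]);c=max(cv2.findContours((l==i).astype(np.uint8),0,2)[0],key=cv2.contourArea)
    W=np.array([at(p,q,z)[:2] for q in c[:,0].astype(float)],np.float32)
    (cx,cy),(a,b),_=cv2.minAreaRect(W);B=cv2.boxPoints(cv2.minAreaRect(W))
    e=B[1]-B[0] if np.hypot(*(B[1]-B[0]))>np.hypot(*(B[2]-B[1])) else B[2]-B[1]
    yaw=(np.arctan2(e[1],e[0])+np.pi/2)%np.pi-np.pi/2
    return np.round([cx,cy,max(a,b),min(a,b)]),round(float(yaw),3),int(s[i,4])
def go(X,yaw=None):
    """tool-frame shift (mm) to world X=(x,y,z) and turn about tool z so tool y is along yaw+90deg"""
    s=ctrl.sense();w,x,y,z=s['ee_rot'];from scipy.spatial.transform import Rotation as Ro
    R=Ro.from_quat([x,y,z,w]).as_matrix();a=np.arctan2(R[1,1],R[0,1])
    print('t',round(s['time_s'],1),'at',np.round(s['eef_pos'],1),'yaw',round(a-np.pi/2,3),'tilt',round(R[2,2],4))
    if yaw is not None:
        d=(yaw+np.pi/2-a+np.pi/2)%np.pi-np.pi/2;print('turn az',round(-d,3))
        R=Ro.from_rotvec([0,0,d]).as_matrix()@R
    print('shift after turn',np.round(R.T@(np.array(X)-s['eef_pos']),1))
E
python3 - <<'E'
from h import *
p=cap('top')
print('bpad',rect(p,(100,120,60),(130,255,255),(125,185,168,242),3))
print('ypad',rect(p,(22,120,100),(35,255,255),(265,180,312,240),3))
print('tester',rect(p,(45,80,40),(90,255,255),(335,190,370,235),16))
print('blue',rect(p,(100,120,60),(130,255,255),(185,165,215,225),75))
print('yel',rect(p,(22,120,100),(35,255,255),(213,165,245,220),75))
print('crate', rect(p,(0,0,0),(179,90,255),(180,168,245,222),35))
go((555,108,330),0.1)
E
```

```text
bpad (array([508., 331., 133.,  84.]), 0.189, 310)
ypad (array([ 512., -138.,  135.,   85.]), -0.271, 349)
tester (array([ 507., -345.,  120.,   65.]), -0.053, 725)
blue (array([554., 152.,  96.,  45.]), 0.145, 328)
yel (array([568.,  64.,  96.,  44.]), 0.148, 330)
crate (array([559., 107., 155., 122.]), -1.424, 750)
t 1.1 at [189.8 489.5 231.3] yaw -0.37 tilt -1.0
turn az -0.47
shift after turn [-325.3 -416.1  -98.7]
```

Call:
send_rows --pt "0 0 0 -0.033 0 0 -0.1733" --pt "0 0 0 -0.033 0 0 -0.1733" --pt "0 0 0 -0.033 0 0 -0.1734" --pt "0 -0.031 -0.043 0 0 0 0" --pt "0 -0.031 -0.043 0 0 0 0" --pt "0 -0.031 -0.043 0 0 0 0" --pt "0 -0.031 -0.043 0 0 0 0" --pt "0 -0.031 -0.043 0 0 0 0" --pt "0 -0.031 -0.043 0 0 0 0" --pt "0 -0.031 -0.043 0 0 0 0" --squeeze 60

```text
time_s: 2.4
eef_pos: [450.4, 222.9, 330.4]
ee_rot: [0.0, -0.075, 0.997, 0.0]
force: [0.2, 0.9, -0.7]
grip_width: 0.501
grip_force: 0.0
```

Call:
send_rows --pt "0 -0.031 -0.043 0 0 0 0" --pt "0 -0.031 -0.043 0 0 0 0" --pt "0 -0.031 -0.043 0 0 0 0" --pt "0 0 0 0 0 0 0" --pt "0 0 0 0 0 0 0" --pt "0 0 0 0 0 0 0" --pt "0 0 0 0 0 0 0" --pt "0 0 0 0 0 0 0" --pt "0 0 0 0 0 0 0" --pt "0 0 0 0 0 0 0"

```text
time_s: 3.65
eef_pos: [560.6, 110.8, 330.3]
ee_rot: [-0.0, -0.075, 0.997, -0.0]
force: [0.3, -0.5, -0.1]
grip_width: 0.498
grip_force: 0.0
```

```bash
python3 - <<'E'
from h import *
p=cap('wrist','w1')
W=(0,0,512,384)
print('blue',rect(p,(100,120,60),(130,255,255),W,75))
print('yel',rect(p,(22,120,100),(35,255,255),W,75))
b=np.array((554,152));y=np.array((568,64));
go((554,152,79),.15)
E
```

```text
blue (array([551., 150.,  94.,  44.]), 0.152, 1325)
yel (array([565.,  63.,  96.,  46.]), 0.145, 1482)
t 3.7 at [560.6 110.7 330.3] yaw 0.15 tilt -1.0
turn az 0.0
shift after turn [  0.4  41.8 251.3]
```

View pics/w1.png

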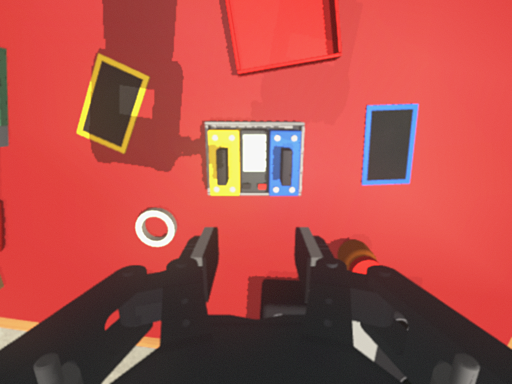

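Call:
send_rows --pt "0 0.001 0.02 0.03 0 0 0" --pt "0 0.001 0.021 0.03 0 0 0" --pt "0 0 0 0.035 0 0 0" --pt "0 0 0 0.035 0 0 0" --pt "0 0 0 0.035 0 0 0" --pt "0 0 0 0.035 0 0 0" --pt "0 0 0 0.031 0 0 0" --pt "0 0 0 0.02 0 0 0" --pt "0 0 0 0 0 0 0" --pt "0 0 0 0 0 0 0"

```text
time_s: 4.95
eef_pos: [553.0, 151.0, 80.3]
ee_rot: [0.001, -0.075, 0.997, -0.0]
force: [-0.3, -0.1, 0.2]
grip_width: 0.501
grip_force: 0.0
```

Call:
send_rows --pt "1 0 0 0 0 0 0" --pt "1 0 0 0 0 0 0" --pt "1 0 0 0 0 0 0" --pt "1 0 0 0 0 0 0" --pt "1 0 0 0 0 0 0" --pt "1 0 0 0 0 0 0" --pt "1 0 0 0 0 0 0" --pt "1 0 0 0 0 0 0" --pt "1 0 0 0 0 0 0" --pt "1 0 0 0 0 0 0" --squeeze 60

```text
time_s: 6.2
eef_pos: [552.9, 151.2, 80.2]
ee_rot: [0.001, -0.075, 0.997, 0.0]
force: [-0.4, 0.4, 6.3]
grip_width: 0.156
grip_force: 60.0
```

Call:
send_rows --pt "1 0 0 -0.01 0 0 0" --pt "1 0 0 -0.015 0 0 0" --pt "1 0 0 -0.02 0 0 0" --pt "1 0 0 -0.025 0 0 0" --pt "1 0 0 -0.02 0 0 0" --pt "1 0 0 0 0 0 0" --pt "1 0.003 0.02 0 0 0 0" --pt "1 0.003 0.035 0 0 0 0" --pt "1 0.003 0.035 0 0 0 0" --pt "1 0.003 0.035 0 0 0 0"

```text
time_s: 7.45
eef_pos: [520.6, 274.6, 168.2]
ee_rot: [-0.001, -0.075, 0.997, -0.0]
force: [0.9, 0.1, -5.1]
grip_width: 0.155
grip_force: 59.0
```

Call:
send_rows --pt "1 0.003 0.035 0 0 0 0" --pt "1 0.003 0.025 0.01 0 0 0" --pt "1 0 0 0.02 0 0 0" --pt "1 0 0 0.025 0 0 0" --pt "1 0 0 0.02 0 0 0" --pt "1 0 0 0.01 0 0 0" --pt "1 0 0 0.004 0 0 0" --pt "1 0 0 0.002 0 0 0" --pt "1 0 0 0 0 0 0" --pt "1 0 0 0 0 0 0"

```text
time_s: 8.7
eef_pos: [507.2, 331.3, 78.7]
ee_rot: [0.0, -0.075, 0.997, 0.0]
force: [-0.8, 0.3, -5.6]
grip_width: 0.148
grip_force: 59.2
```

```bash
python3 - <<'E'
from h import *
p=cap('side','s1')
go((508,331,78.2),.15)
E
```

```text
t 8.8 at [507.2 331.2  78.7] yaw 0.15 tilt -1.0
turn az 0.0
shift after turn [-0.7 -0.4  0.5]
```

View pics/s1.png

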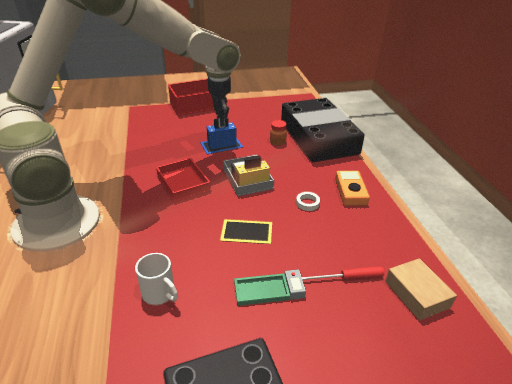

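Call:
send_rows --pt "1 0 0 0.001 0 0 0" --pt "1 0 0 0.001 0 0 0" --pt "1 0 0 0 0 0 0" --pt "1 0 0 0 0 0 0" --pt "0.5 0 0 0 0 0 0" --pt "0 0 0 0 0 0 0" --pt "0 0 0 0 0 0 0" --pt "0 0 0 0 0 0 0" --pt "0 0 0 0 0 0 0" --pt "0 0 0 0 0 0 0"

```text
time_s: 10.0
eef_pos: [507.0, 331.2, 76.3]
ee_rot: [-0.0, -0.075, 0.997, -0.0]
force: [-0.3, 0.8, 0.3]
grip_width: 0.499
grip_force: 0.0
```

```bash
python3 - <<'E'
from h import *
p=cap('top')
print('yel',rect(p,(22,120,100),(35,255,255),(213,165,245,220),75))
print('bl',rect(p,(100,120,60),(130,255,255),(125,155,188,242),73))
go((566.5,63.5,80),.15)
E
```

```text
yel (array([568.,  64.,  97.,  44.]), 0.15, 333)
bl (array([503., 294., 126.,  42.]), 0.207, 165)
t 10.1 at [507.  331.2  76.3] yaw 0.15 tilt -1.0
turn az 0.0
shift after turn [ -18.8 -273.6   -3.7]
```

Call:
send_rows --pt "0 0 0 -0.03 0 0 0" --pt "0 0 0 -0.035 0 0 0" --pt "0 -0.0015 -0.0236 0 0 0 0" --pt "0 -0.0035 -0.05 0 0 0 0" --pt "0 -0.0035 -0.05 0 0 0 0" --pt "0 -0.0035 -0.05 0 0 0 0" --pt "0 -0.0035 -0.05 0 0 0 0" --pt "0 -0.0035 -0.05 0 0 0 0" --pt "0 0 0 0 0 0 0" --pt "0 0 0 0.02 0 0 0"

```text
time_s: 11.3
eef_pos: [567.5, 63.6, 122.2]
ee_rot: [0.001, -0.075, 0.997, -0.0]
force: [-0.7, 0.6, 0.2]
grip_width: 0.503
grip_force: 0.0
```

Call:
send_rows --pt "0 0 0 0.02 0 0 0" --pt "0 0 0 0.02 0 0 0" --pt "0 0 0 0 0 0 0" --pt "0 0 0 0 0 0 0" --pt "1 0 0 0 0 0 0" --pt "1 0 0 0 0 0 0" --pt "1 0 0 0 0 0 0" --pt "1 0 0 0 0 0 0" --pt "1 0 0 0 0 0 0" --pt "1 0 0 0 0 0 0"

```text
time_s: 12.55
eef_pos: [567.2, 63.5, 82.2]
ee_rot: [0.001, -0.075, 0.997, -0.0]
force: [0.0, 0.6, 6.5]
grip_width: 0.155
grip_force: 59.7
```

```bash
python3 - <<'E'
from h import *
go((512,-138,168),.15)
E
```

```text
t 12.6 at [567.2  63.5  82.2] yaw 0.15 tilt -1.0
turn az 0.0
shift after turn [  84.6 -191.   -85.9]
```

Call:
send_rows --pt "1 0 0 -0.01 0 0 0" --pt "1 0 0 -0.015 0 0 0" --pt "1 0 0 -0.02 0 0 0" --pt "1 0 0 -0.025 0 0 0" --pt "1 0 0 -0.02 0 0 0" --pt "1 0 0 0 0 0 0" --pt "1 0.01 -0.021 0 0 0 0" --pt "1 0.015 -0.035 0 0 0 0" --pt "1 0.015 -0.035 0 0 0 0" --pt "1 0.015 -0.035 0 0 0 0"

```text
time_s: 13.8
eef_pos: [530.3, -70.2, 170.4]
ee_rot: [-0.001, -0.075, 0.997, 0.0]
force: [0.3, 0.8, -6.1]
grip_width: 0.147
grip_force: 59.0
```

Call:
send_rows --pt "1 0.015 -0.035 0 0 0 0" --pt "1 0.0146 -0.03 0.01 0 0 0" --pt "1 0 0 0.02 0 0 0" --pt "1 0 0 0.025 0 0 0" --pt "1 0 0 0.02 0 0 0" --pt "1 0 0 0.01 0 0 0" --pt "1 0 0 0.004 0 0 0" --pt "1 0 0 0.002 0 0 0" --pt "1 0 0 0.001 0 0 0" --pt "1 0 0 0 0 0 0"

```text
time_s: 15.05
eef_pos: [511.9, -138.1, 80.1]
ee_rot: [0.0, -0.075, 0.997, -0.0]
force: [-3.1, 1.4, 4.7]
grip_width: 0.149
grip_force: 60.4
```

```bash
python3 - <<'E'
from h import *
go((512,-138,80.2),.15)
E
```

```text
t 15.1 at [ 511.9 -138.1   80.1] yaw 0.15 tilt -1.0
turn az 0.0
shift after turn [-0.1  0.1 -0.1]
```

Touched down at 80.1 as predicted; release, rise, and look at the battery from close by.

Call:
send_rows --pt "1 0 0 0 0 0 0" --pt "0.5 0 0 0 0 0 0" --pt "0 0 0 0 0 0 0" --pt "0 0 0 0 0 0 0" --pt "0 0 0 0 0 0 0" --pt "0 0 0 0 0 0 0" --pt "0 0 0 -0.03 0 0 0" --pt "-1 0 0 -0.035 0 0 0" --pt "-1 0 0 -0.035 0 0 0" --pt "-1 0 0 -0.03 0 0 0"

```text
time_s: 16.3
eef_pos: [511.7, -138.0, 210.7]
ee_rot: [0.0, -0.075, 0.997, -0.0]
force: [-0.1, 0.2, -0.2]
grip_width: 0.999
grip_force: 0.0
```

Call:
send_rows --pt "-1 -0.014 0.04 0 0 0 0" --pt "-1 -0.014 0.04 0 0 0 0" --pt "-1 -0.014 0.04 0 0 0 0" --pt "-1 -0.014 0.04 0 0 0 0" --pt "-1 -0.014 0.04 0 0 0 0" --pt "-1 -0.014 0.035 0 0 0 0" --pt "-1 0 0 0 0 0 0" --pt "-1 0 0 0 0 0 0" --pt "-1 0 0 0 0 0 0" --pt "-1 0 0 0 0 0 0"

```text
time_s: 17.55
eef_pos: [559.6, 106.2, 209.4]
ee_rot: [0.0, -0.074, 0.997, -0.0]
force: [0.6, -0.5, -0.2]
grip_width: 0.994
grip_force: 0.0
```

```bash
python3 - <<'E'
from h import *
p=cap('wrist','w2')
for a in ctrl.landmark_of('battery',p)[:2]: print(a,at(p,a['point'],5))
for a in ctrl.landmark_of('crate',p)[:2]: print(a,at(p,a['point'],0))
t=cap('top','t2')
for a in ctrl.landmark_of('battery',t)[:2]: print(a,at(t,a['point'],5))
go((560,107,17),.15)
# expected battery top outline
c=np.array((560,107.));u=np.array((np.cos(.15),np.sin(.15)));v=np.array((-u[1],u[0]))
im=p['img'][:,:,::-1].copy()
q=[proj(p,[*(c+s*48.5*u+w*21.5*v),57]) for s,w in((1,1),(1,-1),(-1,-1),(-1,1))]
cv2.polylines(im,[np.int32(q)],True,(0,255,0),1);cv2.imwrite('pics/w2.png',im)
E
```

```text
{'point': [259.0, 171.1], 'score': 0.72} [557.99681192 108.78135093   5.        ]
{'point': [433.2, 158.7], 'score': 0.66} [508.53582497 326.41743206   5.        ]
{'point': [256.8, 171.0], 'score': 0.45} [559.24771574 106.12355877   0.        ]
{'point': [213.6, 193.6], 'score': 0.51} [566.96645751 107.25967092   5.        ]
t 17.8 at [559.6 106.8 209.3] yaw 0.15 tilt -1.0
turn az -0.0
shift after turn [ -0.4   0.2 192.3]
```

View pics/w2.png

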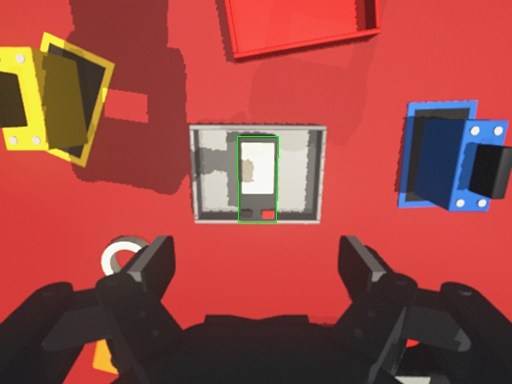

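View pics/t2.png

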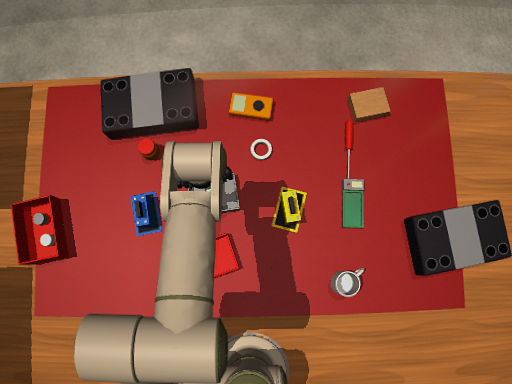

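In w2 the battery matches the predicted outline (238–278 × 137–222) and the crate is otherwise empty. In t2 both modules stand on their pads. Descending to grip.

Call:
send_rows --pt "-1 0 0 0.03 0 0 0" --pt "-1 0 0 0.035 0 0 0" --pt "-1 0 0 0.035 0 0 0" --pt "-1 0 0 0.035 0 0 0" --pt "-1 0 0 0.03 0 0 0" --pt "-1 0 0 0.018 0 0 0" --pt "-1 0 0 0.01 0 0 0" --pt "-1 0 0 0 0 0 0" --pt "-1 0 0 0 0 0 0" --pt "-1 0 0 0 0 0 0"

```text
time_s: 19.05
eef_pos: [560.0, 107.0, 17.1]
ee_rot: [0.001, -0.075, 0.997, -0.0]
force: [0.0, -0.3, 0.2]
grip_width: 0.998
grip_force: 0.0
```

Call:
send_rows --pt "1 0 0 0 0 0 0" --pt "1 0 0 0 0 0 0" --pt "1 0 0 0 0 0 0" --pt "1 0 0 0 0 0 0" --pt "1 0 0 0 0 0 0" --pt "1 0 0 0 0 0 0" --pt "1 0 0 0 0 0 0" --pt "1 0 0 0 0 0 0" --pt "1 0 0 0 0 0 0" --pt "1 0 0 0 0 0 0"

```text
time_s: 20.3
eef_pos: [559.8, 107.0, 16.6]
ee_rot: [0.0, -0.075, 0.997, -0.0]
force: [-0.4, 0.8, 5.8]
grip_width: 0.493
grip_force: 62.5
```

```bash
python3 - <<'E'
from h import *
go((507,-345,160),-.053)
E
```

```text
t 20.3 at [559.8 107.   16.6] yaw 0.15 tilt -1.0
turn az 0.203
shift after turn [  28.7 -454.2 -143.4]
```

Call:
send_rows --pt "1 0 0 -0.01 0 0 0" --pt "1 0 0 -0.015 0 0 0" --pt "1 0 0 -0.025 0 0 0" --pt "1 0 0 -0.03 0 0 0" --pt "1 0 0 -0.03 0 0 0" --pt "1 0 0 -0.03 0 0 0" --pt "1 0 0 -0.008 0 0 0.05" --pt "1 0 0 0 0 0 0.075" --pt "1 0 0 0 0 0 0.078" --pt "1 0 -0.02 0 0 0 0"

```text
time_s: 21.55
eef_pos: [558.2, 87.2, 164.7]
ee_rot: [0.0, 0.025, 1.0, 0.0]
force: [0.5, 0.7, -4.4]
grip_width: 0.493
grip_force: 61.9
```

Call:
send_rows --pt "1 0.003 -0.035 0 0 0 0" --pt "1 0.003 -0.045 0 0 0 0" --pt "1 0.003 -0.045 0 0 0 0" --pt "1 0.003 -0.045 0 0 0 0" --pt "1 0.003 -0.045 0 0 0 0" --pt "1 0.003 -0.045 0 0 0 0" --pt "1 0.003 -0.045 0 0 0 0" --pt "1 0.003 -0.045 0 0 0 0" --pt "1 0.003 -0.045 0 0 0 0" --pt "1 0.002 -0.025 0 0 0 0"

```text
time_s: 22.8
eef_pos: [506.1, -333.5, 164.4]
ee_rot: [-0.0, 0.027, 1.0, -0.0]
force: [0.8, 0.2, -5.1]
grip_width: 0.5
grip_force: 62.1
```

Call:
send_rows --pt "1 0 -0.014 0 0 0 0" --pt "1 0 0 0 0 0 0" --pt "1 0 0 0 0 0 0" --pt "1 0 0 0 0 0 0" --pt "1 0 0 0 0 0 0" --pt "1 0 0 0 0 0 0" --pt "1 0 0 0 0 0 0" --pt "1 0 0 0 0 0 0" --pt "1 0 0 0 0 0 0" --pt "1 0 0 0 0 0 0"

```text
time_s: 24.05
eef_pos: [506.7, -344.9, 164.3]
ee_rot: [0.0, 0.026, 1.0, -0.0]
force: [0.2, 0.4, -4.8]
grip_width: 0.496
grip_force: 62.1
```

```bash
python3 - <<'E'
from h import *
p=cap('wrist','w3')
print('tester seen at z16',rect(p,(45,80,40),(90,255,255),(0,0,512,384),16))
im=p['img'][:,:,::-1].copy()
c=np.array((507,-345.));a=-.053;u=np.array((np.cos(a),np.sin(a)));v=np.array((-u[1],u[0]))
for L,W,z in((60.5,33.5,16),(54.5,27.5,16)):
    q=[proj(p,[*(c+s*L*u+w*W*v),z]) for s,w in((1,1),(1,-1),(-1,-1),(-1,1))]
    cv2.polylines(im,[np.int32(q)],True,(255,0,255),1)
cv2.imwrite('pics/w3.png',im)
for a in ctrl.landmark_of('battery',p)[:2]: print(a,at(p,a['point'],153))
for a in ctrl.landmark_of('tester',p)[:2]: print(a,at(p,a['point'],0))
go((507,-345,18),-.053)
E
```

```text
tester seen at z16 (array([ 461., -343.,   64.,   31.]), 1.519, 1769)
{'point': [258.5, 232.8], 'score': 0.75} [ 506.1307794  -344.41645425  153.        ]
t 24.2 at [ 506.6 -344.9  164.3] yaw -0.053 tilt -1.0
turn az 0.0
shift after turn [-4.000e-01 -1.000e-01  1.463e+02]
```

View pics/w3.png

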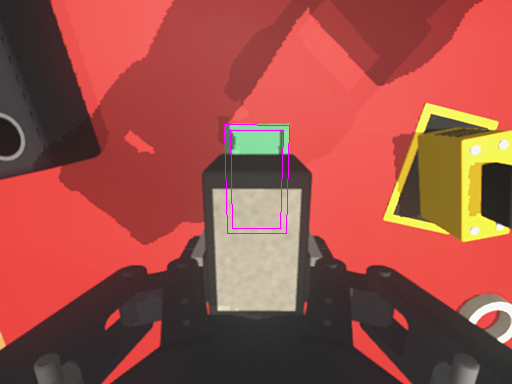

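```bash
python3 - <<'E'
from h import *
p=cap('wrist')
for uv,z in(((257,188.5),204.7),((257,155),152.7),((257,311),204.7),((217,188),204.7),((298,188),204.7)): print(uv,at(p,uv,z).round(1))
E
```

```text
(257, 188.5) [ 464.9 -343.4  204.7]
(257, 155) [ 459.1 -342.9  152.7]
(257, 311) [ 520.4 -346.2  204.7]
(217, 188) [ 463.9 -358.7  204.7]
(298, 188) [ 465.5 -327.7  204.7]
```

Call:
send_rows --pt "1 0 0 0.02 0 0 0" --pt "1 0 0 0.025 0 0 0" --pt "1 0 0 0.025 0 0 0" --pt "1 0 0 0.02 0 0 0" --pt "1 0 0 0.015 0 0 0" --pt "1 0 0 0.01 0 0 0" --pt "1 0 0 0.01 0 0 0" --pt "1 0 0 0.006 0 0 0" --pt "1 0 0 0 0 0 0" --pt "1 0 0 0 0 0 0"

```text
time_s: 25.5
eef_pos: [506.9, -345.1, 33.8]
ee_rot: [0.0, 0.026, 1.0, -0.0]
force: [0.4, 0.0, -5.5]
grip_width: 0.494
grip_force: 62.2
```

Call:
send_rows --pt "1 0 0 0.005 0 0 0" --pt "1 0 0 0.004 0 0 0" --pt "1 0 0 0.003 0 0 0" --pt "1 0 0 0.002 0 0 0" --pt "1 0 0 0.001 0 0 0" --pt "1 0 0 0.001 0 0 0" --pt "1 0 0 0 0 0 0" --pt "1 0 0 0 0 0 0" --pt "1 0 0 0 0 0 0" --pt "1 0 0 0 0 0 0"

```text
time_s: 26.75
eef_pos: [506.7, -345.0, 17.6]
ee_rot: [0.0, 0.026, 1.0, -0.0]
force: [-1.8, 0.8, 1.4]
grip_width: 0.497
grip_force: 62.5
```

Call:
send_rows --pt "0 0 0 0 0 0 0" --pt "-0.5 0 0 0 0 0 0" --pt "-1 0 0 0 0 0 0" --pt "-1 0 0 0 0 0 0" --pt "-1 0 0 0 0 0 0" --pt "-1 0 0 0 0 0 0" --pt "-1 0 0 -0.02 0 0 0" --pt "-1 0 0 -0.03 0 0 0" --pt "-1 0 0 -0.04 0 0 0" --pt "-1 0 0 -0.04 0 0 0"

```text
time_s: 28.0
eef_pos: [506.5, -344.8, 148.5]
ee_rot: [-0.0, 0.026, 1.0, 0.0]
force: [-0.3, -0.4, -0.0]
grip_width: 0.998
grip_force: 0.0
```

Call:
send_rows --pt "0 0 0 -0.02 0 0 -0.1" --pt "0 0 0 0 0 0 -0.103" --pt "0 0 0 0 0 0 0" --pt "0 0 0 0 0 0 0" --pt "0 0 0 0 0 0 0" --pt "0 0 0 0 0 0 0" --pt "0 0 0 0 0 0 0" --pt "0 0 0 0 0 0 0" --pt "0 0 0 0 0 0 0" --pt "0 0 0 0 0 0 0"

```text
time_s: 29.25
eef_pos: [506.7, -344.9, 167.3]
ee_rot: [-0.0, -0.075, 0.997, 0.0]
force: [-0.9, 0.8, 1.3]
grip_width: 0.501
grip_force: 0.0
```

```bash
python3 - <<'E'
from h import *
p=cap('wrist','w4')
im=p['img'][:,:,::-1].copy()
c=np.array((507,-345.));a=-.053;u=np.array((np.cos(a),np.sin(a)));v=np.array((-u[1],u[0]))
for L,W,z in((60.5,33.5,16),(48.5,21.5,58)):
    q=[proj(p,[*(c+s*L*u+w*W*v),z]) for s,w in((1,1),(1,-1),(-1,-1),(-1,1))]
    cv2.polylines(im,[np.int32(q)],True,(255,0,255),1)
cv2.imwrite('pics/w4.png',im)
t=cap('top'); print('yel top',rect(t,(22,120,100),(35,255,255),(265,180,312,240),73))
go((511.9,-138.1,80.5),.15)
E
```

```text
yel top (array([ 503., -131.,  128.,   81.]), -0.272, 617)
t 29.4 at [ 506.7 -344.9  167.3] yaw 0.15 tilt -1.0
turn az 0.0
shift after turn [-36.1 203.7  86.8]
```

View pics/w4.png

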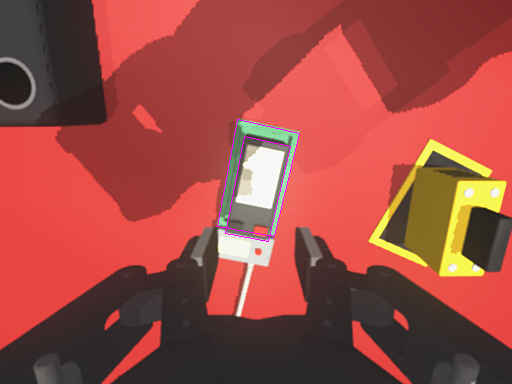

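Battery sits in the pocket, inside the expected outline (228–290 × 135–240). Now fetch yellow.

Call:
send_rows --pt "0 -0.006 0.033 0 0 0 0" --pt "0 -0.008 0.045 0 0 0 0" --pt "0 -0.008 0.045 0 0 0 0" --pt "0 -0.008 0.045 0 0 0 0" --pt "0 -0.006 0.0357 0 0 0 0" --pt "0 0 0 0.02 0 0 0" --pt "0 0 0 0.025 0 0 0" --pt "0 0 0 0.025 0 0 0" --pt "0 0 0 0.0168 0 0 0" --pt "0 0 0 0 0 0 0"

```text
time_s: 30.6
eef_pos: [511.3, -137.8, 79.7]
ee_rot: [-0.001, -0.075, 0.997, 0.001]
force: [0.1, 0.6, -0.4]
grip_width: 0.502
grip_force: 0.0
```

Call:
send_rows --pt "0 0 0 0 0 0 0" --pt "1 0 0 0 0 0 0" --pt "1 0 0 0 0 0 0" --pt "1 0 0 0 0 0 0" --pt "1 0 0 0 0 0 0" --pt "1 0 0 0 0 0 0" --pt "1 0 0 0 0 0 0" --pt "1 0 0 0 0 0 0" --pt "1 0 0 0 0 0 0" --pt "1 0 0 0 0 0 0"

```text
time_s: 31.85
eef_pos: [512.2, -138.4, 81.3]
ee_rot: [0.001, -0.075, 0.997, -0.0]
force: [-0.4, -0.5, 6.4]
grip_width: 0.149
grip_force: 59.7
```

```bash
python3 - <<'E'
from h import *
go((567.2,63.5,170),.15)
E
```

```text
t 31.9 at [ 512.2 -138.4   81.3] yaw 0.15 tilt -1.0
turn az 0.0
shift after turn [-84.6 191.3 -88.8]
```

Call:
send_rows --pt "1 0 0 -0.01 0 0 0" --pt "1 0 0 -0.015 0 0 0" --pt "1 0 0 -0.02 0 0 0" --pt "1 0 0 -0.025 0 0 0" --pt "1 0 0 -0.019 0 0 0" --pt "1 0 0 0 0 0 0" --pt "1 -0.01 0.021 0 0 0 0" --pt "1 -0.015 0.035 0 0 0 0" --pt "1 -0.015 0.035 0 0 0 0" --pt "1 -0.015 0.035 0 0 0 0"

```text
time_s: 33.1
eef_pos: [547.0, -4.0, 168.6]
ee_rot: [-0.001, -0.075, 0.997, 0.0]
force: [0.2, -0.0, -4.5]
grip_width: 0.148
grip_force: 59.1
```

Call:
send_rows --pt "1 -0.015 0.035 0 0 0 0" --pt "1 -0.0146 0.0303 0 0 0 0" --pt "1 0 0 0.01 0 0 0" --pt "1 0 0 0.015 0 0 0" --pt "1 0 0 0.01 0 0 0" --pt "1 0 0 0 0 0 0" --pt "1 0 0 0 0 0 0" --pt "1 0 0 0 0 0 0" --pt "1 0 0 0 0 0 0" --pt "1 0 0 0 0 0 0"

```text
time_s: 34.35
eef_pos: [566.8, 63.7, 134.7]
ee_rot: [0.0, -0.075, 0.997, -0.0]
force: [0.4, -0.2, -4.1]
grip_width: 0.149
grip_force: 59.2
```

```bash
python3 - <<'E'
from h import *
go((567.2,63.5,83.3),.15)
p=cap('side','s5')
cv2.imwrite('pics/s5.png',cv2.resize(p['img'][120:220,180:340,::-1],None,fx=4,fy=4))
E
```

```text
t 34.4 at [566.8  63.7 134.7] yaw 0.15 tilt -1.0
turn az 0.0
shift after turn [-0.3 -0.3 51.4]
```

View pics/s5.png

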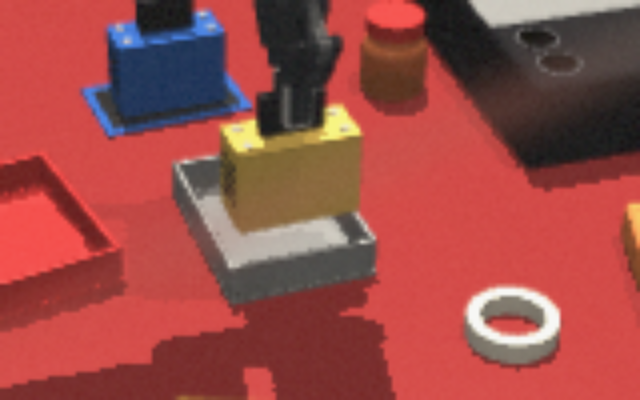

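The upright yellow module hangs just above the crate, lined up with it. Lowering slowly.

Call:
send_rows --pt "1 0 0 0.008 0 0 0" --pt "1 0 0 0.01 0 0 0" --pt "1 0 0 0.01 0 0 0" --pt "1 0 0 0.008 0 0 0" --pt "1 0 0 0.006 0 0 0" --pt "1 0 0 0.004 0 0 0" --pt "1 0 0 0.003 0 0 0" --pt "1 0 0 0.002 0 0 0" --pt "1 0 0 0 0 0 0" --pt "1 0 0 0 0 0 0"

```text
time_s: 35.65
eef_pos: [566.9, 63.7, 83.7]
ee_rot: [0.0, -0.075, 0.997, -0.0]
force: [-0.1, -0.2, -4.0]
grip_width: 0.149
grip_force: 59.5
```

Call:
send_rows --pt "1 0 0 0.001 0 0 0" --pt "1 0 0 0.0005 0 0 0" --pt "1 0 0 0 0 0 0" --pt "1 0 0 0 0 0 0" --pt "0.5 0 0 0 0 0 0" --pt "0 0 0 0 0 0 0" --pt "0 0 0 0 0 0 0" --pt "0 0 0 0 0 0 0" --pt "0 0 0 -0.03 0 0 0" --pt "0 0 0 -0.04 0 0 0"

```text
time_s: 36.9
eef_pos: [566.3, 63.7, 152.1]
ee_rot: [-0.001, -0.075, 0.997, 0.0]
force: [0.6, -0.6, 0.1]
grip_width: 0.496
grip_force: 0.0
```

```bash
python3 - <<'E'
from h import *
go((507.1,331.2,78.5),.15)
E
```

```text
t 36.9 at [566.3  63.7 152.1] yaw 0.15 tilt -1.0
turn az 0.0
shift after turn [ 18.4 273.3  73.8]
```

Call:
send_rows --pt "0 0.001 0.028 0 0 0 0" --pt "0 0.003 0.045 0 0 0 0" --pt "0 0.003 0.045 0 0 0 0" --pt "0 0.003 0.045 0 0 0 0" --pt "0 0.003 0.045 0 0 0 0" --pt "0 0.003 0.04 0 0 0 0" --pt "0 0.002 0.0253 0 0 0 0" --pt "0 0 0 0.02 0 0 0" --pt "0 0 0 0.025 0 0 0" --pt "0 0 0 0.02 0 0 0"

```text
time_s: 38.15
eef_pos: [507.8, 331.2, 85.9]
ee_rot: [-0.0, -0.075, 0.997, -0.0]
force: [-0.4, -0.1, -0.2]
grip_width: 0.501
grip_force: 0.0
```

Call:
send_rows --pt "0 0 0 0.0088 0 0 0" --pt "0 0 0 0 0 0 0" --pt "0 0 0 0 0 0 0" --pt "1 0 0 0 0 0 0" --pt "1 0 0 0 0 0 0" --pt "1 0 0 0 0 0 0" --pt "1 0 0 0 0 0 0" --pt "1 0 0 0 0 0 0" --pt "1 0 0 0 0 0 0" --pt "1 0 0 0 0 0 0"

```text
time_s: 39.4
eef_pos: [508.4, 331.5, 78.8]
ee_rot: [0.001, -0.075, 0.997, 0.0]
force: [-0.3, 2.1, 5.3]
grip_width: 0.151
grip_force: 59.8
```

```bash
python3 - <<'E'
from h import *
go((552.9,151.2,168),.15)
E
```

```text
t 39.4 at [508.4 331.5  78.8] yaw 0.15 tilt -1.0
turn az 0.0
shift after turn [ -17.2 -184.9  -89.3]
```

Call:
send_rows --pt "1 0 0 -0.01 0 0 0" --pt "1 0 0 -0.015 0 0 0" --pt "1 0 0 -0.02 0 0 0" --pt "1 0 0 -0.025 0 0 0" --pt "1 0 0 -0.019 0 0 0" --pt "1 0 0 0 0 0 0" --pt "1 -0.003 -0.02 0 0 0 0" --pt "1 -0.003 -0.035 0 0 0 0" --pt "1 -0.003 -0.035 0 0 0 0" --pt "1 -0.003 -0.035 0 0 0 0"

```text
time_s: 40.65
eef_pos: [538.5, 207.2, 166.1]
ee_rot: [-0.001, -0.075, 0.997, -0.0]
force: [0.0, -0.7, -4.4]
grip_width: 0.154
grip_force: 59.0
```

Call:
send_rows --pt "1 -0.003 -0.035 0 0 0 0" --pt "1 -0.0033 -0.0249 0 0 0 0" --pt "1 0 0 0.01 0 0 0" --pt "1 0 0 0.015 0 0 0" --pt "1 0 0 0.01 0 0 0" --pt "1 0 0 0 0 0 0" --pt "1 0 0 0 0 0 0" --pt "1 0 0 0 0 0 0" --pt "1 0 0 0 0 0 0" --pt "1 0 0 0 0 0 0"

```text
time_s: 41.9
eef_pos: [553.9, 151.2, 132.3]
ee_rot: [0.0, -0.075, 0.997, 0.0]
force: [-0.2, 0.7, -5.3]
grip_width: 0.15
grip_force: 59.2
```

```bash
python3 - <<'E'
from h import *
go((554,151.2,80.8),.15)
E
```

```text
t 41.9 at [553.9 151.2 132.3] yaw 0.15 tilt -1.0
turn az 0.0
shift after turn [-0.1  0.  51.5]
```

Call:
send_rows --pt "1 0 0 0.008 0 0 0" --pt "1 0 0 0.01 0 0 0" --pt "1 0 0 0.01 0 0 0" --pt "1 0 0 0.008 0 0 0" --pt "1 0 0 0.006 0 0 0" --pt "1 0 0 0.004 0 0 0" --pt "1 0 0 0.003 0 0 0" --pt "1 0 0 0.002 0 0 0" --pt "1 0 0 0 0 0 0" --pt "1 0 0 0 0 0 0"

```text
time_s: 43.15
eef_pos: [554.0, 151.2, 81.3]
ee_rot: [0.0, -0.075, 0.997, -0.0]
force: [0.7, -0.3, -4.4]
grip_width: 0.148
grip_force: 59.3
```

Call:
send_rows --pt "1 0 0 0.001 0 0 0" --pt "1 0 0 0.0005 0 0 0" --pt "1 0 0 0 0 0 0" --pt "1 0 0 0 0 0 0" --pt "0.5 0 0 0 0 0 0" --pt "0 0 0 0 0 0 0" --pt "0 0 0 0 0 0 0" --pt "0 0 0 0 0 0 0" --pt "0 0 0 -0.03 0 0 0" --pt "0 0 0 -0.04 0 0 0"

```text
time_s: 44.4
eef_pos: [553.4, 151.1, 149.8]
ee_rot: [-0.001, -0.075, 0.997, 0.0]
force: [0.7, 0.6, -0.7]
grip_width: 0.499
grip_force: 0.0
```

Call:
send_rows --pt "0 0 0 -0.04 0 0 0" --pt "0 0 0 -0.04 0 0 0" --pt "0 0 0 -0.04 0 0 0" --pt "0 0.04 0 0 0 0 0" --pt "0 0.04 0 0 0 0 0" --pt "0 0.04 0 0 0 0 0" --pt "0 0.04 0 0 0 0 0" --pt "0 0 0 0 0 0 0" --pt "0 0 0 0 0 0 0" --pt "0 0 0 0 0 0 0"

```text
time_s: 45.65
eef_pos: [396.4, 127.2, 269.5]
ee_rot: [-0.0, -0.075, 0.997, 0.0]
force: [0.8, 0.3, 0.7]
grip_width: 0.502
grip_force: 0.0
```

```bash
python3 - <<'E'
from h import *
p=cap('top','t6')
print('blue',rect(p,(100,120,60),(130,255,255),(185,165,215,225),75))
print('yel',rect(p,(22,120,100),(35,255,255),(213,165,245,220),75))
p=cap('side','s6')
E
```

```text
blue (array([555., 152.,  96.,  45.]), 0.146, 322)
yel (array([567.,  64.,  96.,  44.]), 0.151, 328)
```

View pics/t6.png

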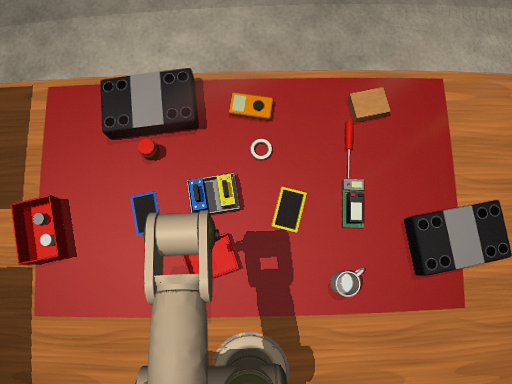

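View pics/s6.png

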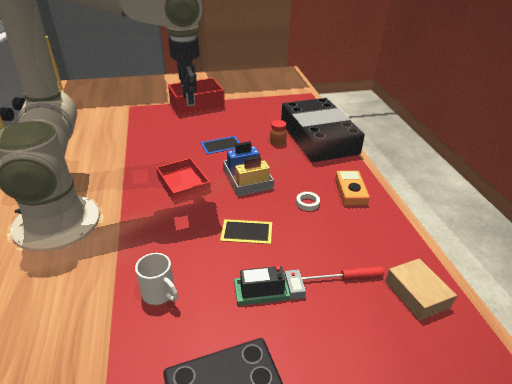

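Both modules are back in the crate (197,195 and 228,190 in the top picture), within about 1 mm of their start positions. The battery is flat in the tester (355,208), the bystanders haven't moved, and the arm is clear.

```bash
python3 -c "
from rig import ctrl
print(ctrl.finish_job())"
```

```text
the job is handed in; nothing more can be done
None
```

The job is handed in at about 46 s of the 136 s allowed: the battery is seated flat in the tester, both modules are back in their crate places within about 1 mm by the top camera, and the jar, tape roll and screwdriver look unmoved; no verdict came back.

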